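Seat a taper arbor in the bench socket and tap it home with a drift

ROBOT

A 6-joint arm with a two-finger parallel gripper is mounted at the origin on a cart in front of the work surface, level with it; the furniture and walls round the work are solid. World frame = base frame: x ahead of the robot, y to its left, z up, the work surface at z = 0. Lengths are in m, angles in rad, forces in N, time in s.
With the tool pointing down it reaches from about 0.3 to 0.775 m from the base axis. Payload 14.6 kg.
Tool frame: the origin (TCP) lies at the very end of the fingers, on their centre line; the grasp point (between the pads) lies 19 mm behind it; z points along the fingers, y is the line along which they close (so a half turn about z gives the same grasp; the last joint's range is limited). The gripper opens to 94 mm and grips with 3 to 60 N. Pads are 16 mm wide; open, the fingers measure 119 mm over their backs; the gripper's body (75 mm by 177 mm) begins 78 mm behind the grasp point.
Start: joints at [-1.21, 0.3, 1.521, -0, 1.321, -0.067], TCP at [0.228, -0.5, 0.205] pointing down, gripper open.
Joint ranges: [-3.03, 3.03], [-0.79, 2.21], [0.23, 2.52], [-1.04, 4.18], [0, 3.07], [-2.55, 2.55]. Speed limits (rad/s): [2.22, 2.22, 2.57, 3.14, 3.14, 3.14].

INTERFACE

Orientations are given as [roll, pitch, yaw] about the fixed x, y, z axes, in that order (R = Rz(yaw) Ry(pitch) Rx(roll)).
In Python, from station import telemetry, cams, hand_in, nets gives the robot as it stands.
- The arm moves only by the tool move_arm, never from a script. Its argument "increments" is a list of rows, each a list of 4 numbers: the shift along the tool's x, y, z in m, then the turn about the tool's z in rad. In form: [[tx, ty, tz, roll], ...]. A call has 1 to 20 rows; each row shifts and turns the commanded pose from where the row before left it, along the tool's axes as they then stand; what a row does not reach is not made up. A row lasts 1/8 s, in which the tool goes at most 62.5 mm and 10.7 degrees, less where a joint would pass 70% of its speed; a pose out of reach is approached as far as the arm can. A call is refused whole if a number of a shift passes 0.0625 or a number of a turn 0.188, either way. A call with a gripper value outside its range is refused whole. "grip" is the opening, from 0 (shut) to 1 (fully open), set as the call begins (left out, the last holds). The fingers move at their own pace and stop on an object; "force" is the grip in N (left out, the last holds). Time passes only in rows, so rows that do not move let the fingers close. It gives the time, the measured TCP pose, the force, the opening and the grip force at its end, in the units of the state.
- telemetry.get_obs(): the state, without advancing time (a new reading comes with each control period).
- cams.camera(name): name is "side" or "top" or "wrist"; returns the picture (384x512x3 uint8, blue, green, red); there is no depth.
- cams.camera_model(name): a dict with "intrinsics" (3x3 intrinsics, pixels), "xyz" and "attitude" of the camera in the world; the wrist camera has in their place "T_tool_cam" (4x4, takes a point from camera to tool coordinates, whose origin is the TCP and whose axes are the flange's). Camera axes: x right, y up, looking along -z (the intrinsics and any distortion apply to the point x, -y, -z); pixel columns grow to the right and rows downward; lengths in m; the calibration is good to about 2 mm. A picture is of the moment at which its call begins: read the wrist's pose just before it. camera_model takes no time and is no camera call.
- hand_in(): hands the job in; it is judged then, once.
Trained networks look in the newest picture that a camera, given by its name, has taken for a name from the list of things; names that differ only in an ending like _2 or _b are one class to them, and where a whole thing is asked for, a point or a joint stands for the part that bears it (a point fixed in the world has none). Each returns a list of dicts, best first, with "conf" (0 to 1); they miss things now and then, are a little off and sometimes report something else, mostly with a low value. They report only what shows in the picture. A call takes as long as a camera call. They do not tell look-alikes from the thing itself.
- nets.search_frame(camera, query): "extent" ([left, top, right, bottom] in pixels, round what is visible of it).
- nets.mark_of(camera, query): "centre" ([column, row] in pixels: a listed point, or the origin of a listed thing).
The state is a dict: "time_s": time; "qpos": joint angles; "joint_vel": joint speeds; "tau": joint torques, N m; "ee_pos": TCP position; "eef_rot": TCP orientation; "force": force on the tool from outside, world axes, zero at the start; "moment": the same for the moment, N m; "grip_width": finger opening in m; "grip_force": force on a finger pad.
Only numpy, scipy, OpenCV 4.12 (cv2) and the standard library are available. Lean on these libraries where they do the work, as an engineer would, in place of code of your own. Each camera call takes 0.05 s, during which the arm holds its last target. There are 200 camera calls.

TASK

Set the taper-shank arbor (the one with the taller head) from the wooden stand into the tapered bush of the bench socket and let go of it. Then, with the brass drift, gently tap its head straight down until arbor and bush come up solid, lift off, and give one more tap to be sure it is locked. Stand the drift upright on the desk clear of the socket, and leave the other things alone.

Things in the scene. Friction and masses are not known exactly. Their poses are not given: they have to be found in the camera images.
- arbor_grip (a point): steel taper-shank arbor, upright, shank down, in one of the stand's two holes. This point is the middle of its head, a plain cylinder 24 mm across and 48 mm long (2 mm bevel on top), 24 mm below the flat top. Under the head is a collar 34 mm across, 6 mm thick, its underside 30 mm below this point. z is the axis, towards the head
- arbor: the same arbor, 109 mm long, 0.25 kg; origin at the shank's tip, 85 mm below arbor_grip. The shank below the collar is 55 mm long and tapers from 24 mm across at the collar to 16 mm at the tip
- stub_grip (a point): a bystander: steel stub in the stand's other hole, same head and collar diameters, but its head is only 22 mm tall and its shank is parallel. This point is the middle of its head
- stand: wooden stand, fixed, 56 x 120 x 60 mm, origin under its centre, with two holes 64 mm apart along its y; the collars rest on its top. Stand, socket and drift are to the right of the tall equipment chassis (550 mm high, front face at about x = 0.45 to 0.49, y = -0.09 to 0.07) that stands on the desk straight ahead of the robot: go round in front of it or above it
- holder: bench socket, fixed: foot 96 x 96 x 12 mm, grey round column 66 mm across whose top is 80 mm above the origin (centre of the underside). Inside, out of sight, is a stiff depth stop (yields 1 mm per 40 N), set differently every time: arbor and bush go down between about 3 and 18 mm, then come up solid. Only the force on the tool tells where
- bush_mouth (a point): centre of the upper rim of the steel taper bush that stands about 12 mm proud of the socket's column; z up. Rim 41 mm across; its tapered hole is 23 mm across at the rim and 16 mm at its open lower end, 44 mm below, same taper as the shank. A set-in arbor stands with arbor_grip about 38 mm above the rim; under load the shank wedges up to 4 mm deeper
- bush: the taper bush, origin at the centre of its lower end, 44 mm below its rim. It is a stiff fit in the socket: slides down under a push of about 15 N (plus 0.1 N per mm/s) and stays where it is left. More than 40 N on the arbor's head spoils the taper
- drift_center (a point): the brass drift, a solid bar standing upright on the desk or on the 3 mm thick grey mat that lies on it, 100 mm tall; grip section 28 mm across between ends 32 mm across (lower end 22 mm tall, upper end 10 mm). This point is its centre; z is its axis
- drift: the same drift, 0.3 to 0.5 kg; origin in the middle of its flat striking face, its underside, 50 mm below drift_center
- bottle: a bystander: small brown bottle, 37 mm across, 84 mm tall, origin under its centre
- reel: a bystander: small solder reel, 39 mm across, 30 mm tall, origin under its centre
There are look-alikes about, which are no part of the job. Of the things like the drift, leave any that is green or red; of the rest the larger one is meant.

How it is judged:
On the way, in this order (a step that is already met when the one before it is completed fails the run):
1. the arbor stands in the taper bush, let go (z of arbor_grip in the frame of bush_mouth below 0.043 m and horizontal distance between arbor_grip and bush_mouth below 0.006 m and angle between arbor_grip's own z axis and vertical below 0.12 rad and contact force between the fingers and arbor below 0.2 N), for 0.2 s.
2. struck with the drift, the arbor has come up solid on the hidden stop (contact force between drift and arbor above 3 N and contact force between arbor and holder above 2 N and z of arbor_grip in the frame of bush_mouth below 0.042 m), for 0.02 s.
3. the drift is lifted off the arbor (contact force between drift and arbor below 0.05 N), for 0.05 s.
4. one more tap of the drift finds the arbor solid on the stop (all of step 2), for 0.02 s.
At the end, for the whole second after the job is handed in: the arbor stands upright (0.1 rad) and at rest in the bush, bearing on the stop (middle of head under 129 mm above the socket's underside, under 42 mm above the rim, within 5 mm of its axis); the drift stands upright, released, on the desk, over 70 mm from the socket's axis (z of arbor_grip in the frame of bush_mouth below 0.042 m and horizontal distance between arbor_grip and bush_mouth below 0.005 m and angle between each of arbor_grip, drift_center's own z axis and vertical below 0.1 rad and linear speed of each of arbor, drift below 0.02 m/s and contact force between the fingers and arbor below 0.2 N and z of arbor_grip in the frame of holder below 0.129 m and contact force between arbor and holder above 0.3 N and height (world z) of drift_center below 0.056 m and horizontal distance between drift_center and holder above 0.07 m and contact force between the fingers and drift below 0.2 N); the robot touches nothing.
It fails at once if the drift presses on the arbor with more than 40 N (contact force between drift and arbor above 40 N).
It fails at once if the stub is moved more than 30 mm (distance of stub_grip from where it was at the start of the episode above 0.03 m).
It fails at once if the bottle is moved more than 30 mm (distance of bottle from where it was at the start of the episode above 0.03 m).
It fails at once if the reel is moved more than 30 mm (distance of reel from where it was at the start of the episode above 0.03 m).
It also fails if it takes over 64 s, if anything falls off the work surface, if the arm or the gripper's body presses on something with over 40 N, if the wrist force passes 120 N, or if a joint passes its speed limit or range.

## Working session

There is one attempt and no reset: what is moved stays moved. The work goes in short steps, Python scripts to look and compute and a tool call to move; the robot and the scene stay as the last step left them, time stands still between calls to the robot, and variables do not carry over. Pictures are saved under pics/ and viewed, at most 10 in all, crops included, and the job is handed in when it is done.

Besides the shell and the picture viewer there is one more tool, called after "Request:" as name(argument=value, ...) on one line, values as JSON. move_arm: Moves the arm, as the interface text tells. Its arguments: {"type":"object","properties":{"increments":{"type":"array"},"grip":{"type":"number"},"force":{"type":"number"}},"required":["increments"]}

```bash
ls; mkdir -p pics
cat > h.py <<'E'
import numpy as np, cv2
from scipy.spatial.transform import Rotation as R
from station import telemetry, cams, hand_in, nets
def model(n,o=None):
    m=cams.camera_model(n); K=np.array(m["intrinsics"])
    if "T_tool_cam" in m:
        o=o or telemetry.get_obs(); T=np.eye(4); T[:3,:3]=R.from_euler('xyz',o["eef_rot"]).as_matrix(); T[:3,3]=o["ee_pos"]
        T=T@np.array(m["T_tool_cam"])
    else:
        T=np.eye(4); a=np.array(m["attitude"]); T[:3,:3]=a if a.shape==(3,3) else (R.from_euler('xyz',a).as_matrix() if a.size==3 else R.from_quat(a).as_matrix()); T[:3,3]=m["xyz"]
    return K,T
def ray(n,px,o=None):
    K,T=model(n,o); d=np.linalg.inv(K)@[px[0],px[1],1]; d=T[:3,:3]@[d[0],-d[1],-d[2]]; return T[:3,3],d/np.linalg.norm(d)
def atz(n,px,z,o=None):
    c,d=ray(n,px,o); return c+d*(z-c[2])/d[2]
def proj(n,p,o=None):
    K,T=model(n,o); q=T[:3,:3].T@(np.array(p)-T[:3,3]); q=K@[q[0],-q[1],-q[2]]; return q[:2]/q[2]
def tri(rs):
    A=0;b=0
    for c,d in rs: P=np.eye(3)-np.outer(d,d); A=A+P; b=b+P@c
    p=np.linalg.solve(A,b); return p,[np.linalg.norm((np.eye(3)-np.outer(d,d))@(p-c)) for c,d in rs]
E
python3 - <<'E'
from h import *
print(telemetry.get_obs())
for n in ("side","top","wrist"):
    print(n,cams.camera_model(n))
    im=cams.camera(n); cv2.imwrite(f"pics/{n}0.png",im)
    for q in ("arbor_grip","stub_grip","bush_mouth","drift_center","bottle","reel"):
        print(n,q,[(np.round(d["centre"],1).tolist(),round(d["conf"],2)) for d in nets.mark_of(n,q)])
a=[cv2.imread(f"pics/{n}0.png") for n in("side","top")]
cv2.imwrite("pics/st.png",cv2.resize(np.vstack(a),(512,768))[:, :] if 0 else np.hstack([cv2.resize(x,(400,300)) for x in a]))
E
```

```text
pics
{'time_s': 0.0, 'qpos': array([-1.20960875e+00,  3.00457554e-01,  1.52161466e+00,  2.06237989e-06,
        1.32069216e+00, -6.65823179e-02]), 'joint_vel': array([-1.25977466e-03, -1.70815843e-04,  8.02470256e-05, -9.57028733e-04,
        6.38350872e-04,  8.27136922e-04]), 'tau': array([-1.49367293e-03, -5.31812990e+01, -3.52732301e+01,  7.07569672e-02,
        2.44608679e-02, -8.87944020e-05]), 'ee_pos': array([ 0.22807278, -0.50018044,  0.20487956]), 'eef_rot': array([-3.14042367e+00, -7.99511125e-05,  4.27769340e-01]), 'force': array([-0.22765056,  0.04287495,  0.29394057]), 'moment': array([ 0.0047707 , -0.02367978,  0.02643292]), 'grip_force': 0.0, 'grip_width': 0.09410491670394118}
side {'intrinsics': array([[384.19463681,   0.        , 250.86437539],
       [  0.        , 384.19463681, 187.81452393],
       [  0.        ,   0.        ,   1.        ]]), 'xyz': array([ 0.26327662, -1.05498836,  0.42725777]), 'attitude': array([ 1.15215517, -0.01889885, -0.28526726])}
side arbor_grip [([291.8, 171.8], 0.67)]
side stub_grip [([311.9, 184.5], 0.73)]
side bush_mouth [([225.5, 17
[... 858 characters left out ...]
 124.7], 0.71)]
wrist {'intrinsics': array([[271.4587096 ,   0.        , 254.11598305],
       [  0.        , 271.4587096 , 190.68415042],
       [  0.        ,   0.        ,   1.        ]]), 'T_tool_cam': array([[-4.31972759e-04,  9.73279029e-01,  2.29625228e-01,
         6.59306706e-02],
       [ 9.99999907e-01,  4.18550336e-04,  1.07159193e-04,
        -6.21801879e-04],
       [ 8.18607892e-06,  2.29625253e-01, -9.73279119e-01,
        -1.78828186e-01],
       [ 0.00000000e+00,  0.00000000e+00,  0.00000000e+00,
         1.00000000e+00]])}
wrist arbor_grip []
wrist stub_grip []
wrist bush_mouth []
wrist drift_center [([223.9, 32.6], 0.84)]
wrist bottle [([156.3, 31.2], 0.93)]
wrist reel []
```

Run:
```python
from h import *
s=cv2.imread("pics/side0.png")[130:290,150:390]; t=cv2.imread("pics/top0.png")[80:300,150:400]
cv2.imwrite("pics/v1.png",np.vstack([cv2.resize(s,(480,280)) if 0 else cv2.resize(s,None,fx=1.8,fy=1.8),np.zeros((4,432,3),np.uint8),cv2.resize(t,(432,290))]))
T=lambda a,b:print(*[np.round(v,4) for v in tri([ray("side",a),ray("top",b)])])
T((291.8,171.8),(232.2,129.6));T((311.9,184.5),(261.5,118.2));T((225.5,171.7),(202.2,216.8))
print("drifts")
for a in ((267.9,239.1),(203.1,232.7),(298.7,230.8),(265.4,215.6)):
  for b in((304,193.8),(345,201),(326.5,164.6),(304.7,258.9)):
    T(a,b)
```

```text
[ 0.6065 -0.2636  0.0909] [0.0023 0.0023]
[ 0.6336 -0.3184  0.0778] [0.001 0.001]
[ 0.4518 -0.2093  0.0838] [0.0023 0.0023]
drifts
[ 0.5021 -0.4012  0.0012] [0.0013 0.0013]
[ 0.4774 -0.4721  0.0475] [0.0024 0.0024]
[ 0.5214 -0.4371  0.0295] [0.0333 0.0333]
[ 0.4322 -0.4147  0.0171] [0.06 0.06]
[ 0.4299 -0.3929  0.0423] [0.0648 0.0648]
[ 0.4141 -0.461   0.0812] [0.0593 0.0593]
[ 0.4488 -0.4322  0.0773] [0.0917 0.0917]
[ 0.37   -0.3941  0.0326] [0.0042 0.0042]
[ 0.5314 -0.4103  0.0165] [0.0319 0.0319]
[ 0.504  -0.4795  0.0602] [0.0273 0.0273]
[ 0.5518 -0.4425  0.0375] [0.0013 0.0013]
[ 0.4574 -0.4288  0.0431] [0.0905 0.0905]
[ 0.4943 -0.3957  0.0548] [0.0008 0.0008]
[ 0.4717 -0.4634  0.0932] [0.0004 0.0004]
[ 0.513  -0.4295  0.0788] [0.0295 0.0295]
[ 0.4287 -0.4086  0.0676] [0.0586 0.0586]
```

View pics/v1.png

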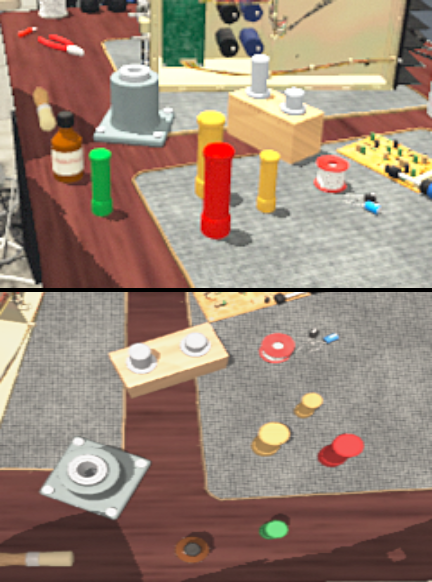

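The crops show the grey socket (column at the left, bush around side pixel (225,172)) and the wooden stand with the tall arbor and the short stub. There are three yellow or red bars and a green one. The larger brass drift is at top pixel (304,194), which gives (0.494, -0.396). Next I move above the socket and stand for a wrist view.

Request:
move_arm(increments=[[0,0,-0.005,0.1713],[0,0,-0.005,0.1713],[0,0,-0.005,0.1713],[0,0,-0.005,0.1713],[0,0,-0.005,0.1713],[0,0,-0.005,0.1713],[0,0,-0.005,0.1713],[0,0,-0.005,0.1713],[0,0,-0.005,0.1713],[-0.0125,-0.0482,0,0],[-0.0125,-0.0482,0,0],[-0.0125,-0.0482,0,0],[-0.0125,-0.0482,0,0],[-0.0125,-0.0482,0,0],[-0.0125,-0.0482,0,0],[-0.0125,-0.0482,0,0],[-0.0125,-0.0482,0,0],[0,0,0,0],[0,0,0,0]])

```text
time_s: 3.42
ee_pos: [0.5298, -0.2409, 0.2503]
eef_rot: [3.141, 0.0, -1.114]
force: [-0.3, -0.1, -0.1]
grip_width: 0.094
grip_force: 0.0
```

```bash
cat > look.py <<'E'
from h import *
import sys
o=telemetry.get_obs(); print(o["time_s"],np.round(o["ee_pos"],4),np.round(o["eef_rot"],4),np.round(o["qpos"],3))
im=cams.camera("wrist"); cv2.imwrite(f"pics/{sys.argv[1]}.png",im)
Z=dict(arbor_grip=.09,stub_grip=.077,bush_mouth=.092,drift_center=.053,holder=0,stand=0)
for q,z in Z.items():
    for d in nets.mark_of("wrist",q): print(q,np.round(d["centre"],1),round(d["conf"],2),np.round(atz("wrist",d["centre"],z,o),4))
E
python3 look.py w1
```

```text
3.425 [ 0.5298 -0.2409  0.2503] [ 3.1413e+00  2.0000e-04 -1.1138e+00] [-0.49   0.343  1.36  -0.     1.438  2.195]
arbor_grip [332.9  78. ] 0.63 [ 0.5002 -0.3899  0.09  ]
arbor_grip [204.  135.5] 0.58 [ 0.6089 -0.2631  0.09  ]
stub_grip [206.4  86.7] 0.84 [ 0.6317 -0.3166  0.077 ]
stub_grip [292.9 220.4] 0.64 [ 0.4557 -0.2109  0.077 ]
bush_mouth [297.6 228.4] 0.93 [ 0.4493 -0.2076  0.092 ]
drift_center [309.1  25.7] 0.85 [ 0.5509 -0.4394  0.053 ]
drift_center [374.   31.9] 0.77 [ 0.4748 -0.4691  0.053 ]
drift_center [405.4 122. ] 0.76 [ 0.3788 -0.3946  0.053 ]
drift_center [331.5  78.9] 0.63 [ 0.4949 -0.3979  0.053 ]
drift_center [374.7 180.6] 0.36 [ 0.3731 -0.3081  0.053 ]
holder [287.6 212.2] 0.89 [ 0.4479 -0.2002  0.    ]
stand [211.9 116.6] 0.71 [ 0.6229 -0.2845  0.    ]
```

View pics/w1.png

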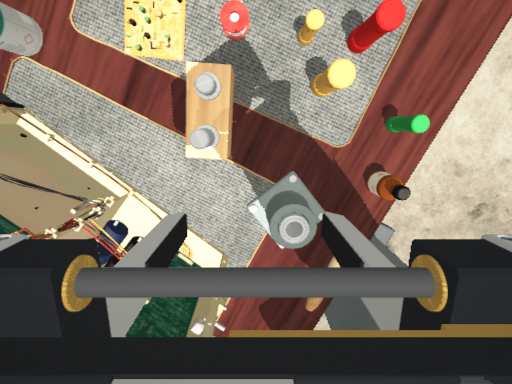

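The wrist view shows the bush ring near (294,228), the arbor at (205,136), the stub at (206,86) and the big brass drift near (333,78), all consistent with the earlier fixes. I'll hover over the arbor and refine.

Request:
move_arm(increments=[[0.0136,-0.0152,0.02,0],[0.0136,-0.0152,0.02,0],[0.0136,-0.0152,0.02,0],[0.0136,-0.0152,0.02,0],[0,0,0,0],[0,0,0,0]])

```text
time_s: 4.53
ee_pos: [0.6083, -0.2627, 0.1714]
eef_rot: [-3.141, -0.001, -1.114]
force: [-0.1, -0.1, 0.5]
grip_width: 0.094
grip_force: 0.0
```

```bash
python3 look.py w2
python3 - <<'E'
from h import *
for n,b in(("side0",(190,145,260,200)),("top0",(175,190,235,245)),("w1",(255,190,330,265))):
    im=cv2.imread(f"pics/{n}.png")[b[1]:b[3],b[0]:b[2]]
    cv2.imwrite(f"pics/c_{n}.png",cv2.resize(im,(260,260)))
c=cv2.imread("pics/w2.png")
cv2.imwrite("pics/v2.png",np.hstack([cv2.imread(f"pics/c_{n}.png") for n in("side0","top0","w1")]))
cv2.imwrite("pics/v3.png",np.vstack([cv2.imread("pics/v2.png"),cv2.resize(c[60:280,120:400],(780,340))]))
E
```

```text
4.525 [ 0.6083 -0.2627  0.1714] [-3.1412e+00 -6.0000e-04 -1.1141e+00] [-0.463  0.58   1.202 -0.     1.358  2.222]
arbor_grip [253.7 194.9] 0.59 [ 0.6085 -0.2625  0.09  ]
arbor_grip [334.3 267. ] 0.27 [ 0.4976 -0.2296  0.09  ]
stub_grip [254.  132.1] 0.74 [ 0.6349 -0.3169  0.077 ]
stub_grip [405.  122.7] 0.54 [ 0.5066 -0.3899  0.077 ]
bush_mouth [360.6 304.3] 0.85 [ 0.4508 -0.2043  0.092 ]
bush_mouth [440.3 233.6] 0.19 [ 0.421  -0.3101  0.092 ]
drift_center [406.6 122.7] 0.75 [ 0.4936 -0.3966  0.053 ]
drift_center [488.2 171.7] 0.71 [ 0.3835 -0.3921  0.053 ]
drift_center [379.1  57.1] 0.67 [ 0.5542 -0.4383  0.053 ]
drift_center [437.9 233.7] 0.21 [ 0.3909 -0.307   0.053 ]
holder [331.7 266.4] 0.72 [ 0.4533 -0.1968  0.    ]
holder [283.3  51.2] 0.56 [ 0.6445 -0.4147  0.    ]
holder [403.6 122.6] 0.51 [ 0.4716 -0.4083  0.    ]
stand [254.3 155.5] 0.96 [ 0.6211 -0.2892  0.    ]
```

View pics/v3.png

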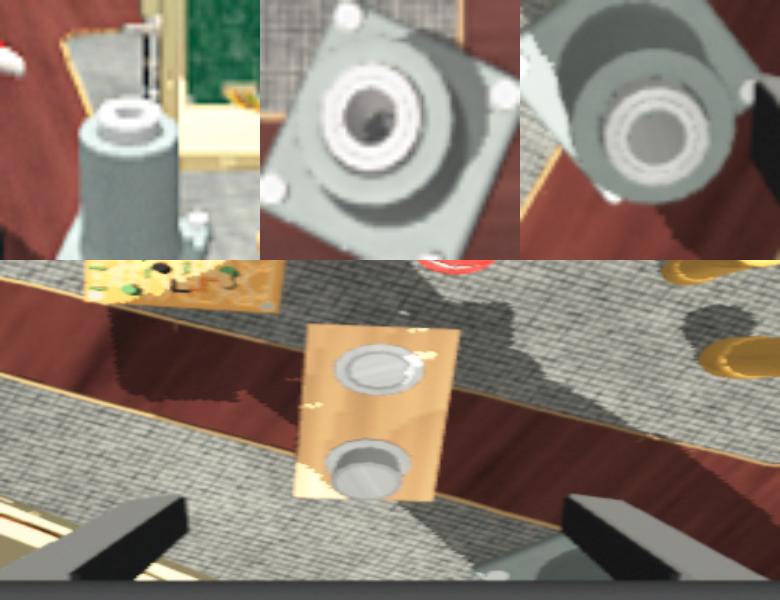

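Run:
```python
from h import *
o1=dict(ee_pos=[.5298,-.2409,.2503],eef_rot=[3.1413,.0002,-1.1138]); o2=dict(ee_pos=[.6083,-.2627,.1714],eef_rot=[-3.1412,-.0006,-1.1141])
for z in(.092,):print(atz("top",(200.6,214.8),z),atz("wrist",(294.2,228.9),z,o1),atz("side",(224.7,168.9),z))
print(tri([ray("top",(200.6,214.8)),ray("wrist",(294.2,228.9),o1),ray("side",(224.7,168.9))]))
print("arb",atz("wrist",(251.4,203.6),.114,o2))
# arbor head/top in top image, refine numerically
im=cv2.imread("pics/w2.png"); 
print(proj("wrist",[.6083,-.2627,.114],o2))
```

```text
[ 0.45201751 -0.20699647  0.092     ] [ 0.45305365 -0.20509099  0.092     ] [ 0.45177454 -0.2110604   0.092     ]
(array([ 0.45259959, -0.20578307,  0.09013369]), [np.float64(0.001040651526618745), np.float64(0.0011739937592310863), np.float64(0.00039244678695801597)])
arb [ 0.60935039 -0.25983485  0.114     ]
[253.83719776 201.35352434]
```

Request:
move_arm(increments=[[-0.001,-0.001,0.03,0],[0,0,0.03,0],[0,0,0.02,0],[0,0,0.01,0],[0,0,0.005,0],[0,0,0,0],[0,0,0,0]])

```text
time_s: 5.75
ee_pos: [0.6095, -0.2614, 0.0763]
eef_rot: [-3.141, -0.001, -1.114]
force: [0.3, 0.3, 0.1]
grip_width: 0.094
grip_force: 0.0
```

Request:
move_arm(increments=[[0,0,0,0],[0,0,0,0],[0,0,0,0],[0,0,0,0],[0,0,0,0],[0,0,0,0],[0,0,0,0]], grip=0.1, force=30)

```text
time_s: 6.62
ee_pos: [0.6091, -0.2612, 0.0754]
eef_rot: [-3.142, 0.0, -1.114]
force: [0.2, -0.4, 0.1]
grip_width: 0.0274
grip_force: 0.0
```

Request:
move_arm(increments=[[0,0,0,0],[0,0,0,0],[0,0,0,0]])

```text
time_s: 7.0
ee_pos: [0.6092, -0.2612, 0.0755]
eef_rot: [-3.141, -0.0, -1.114]
force: [3.2, 0.5, 0.5]
grip_width: 0.0235
grip_force: 30.0
```

Request:
move_arm(increments=[[0,0,-0.01,0],[0,0,-0.02,0],[0,0,-0.03,0],[0,0,-0.03,0],[0,0,-0.025,0],[0,0,0,0],[0,0,0,0]])

```text
time_s: 7.88
ee_pos: [0.6088, -0.2611, 0.1897]
eef_rot: [3.141, 0.001, -1.114]
force: [-0.0, 0.1, -2.8]
grip_width: 0.0236
grip_force: 30.0
```

Run:
```python
from h import *
o=telemetry.get_obs();p=np.array(o["ee_pos"]);print(p,o["force"],o["eef_rot"])
for n in("wrist","top","side"):
    im=cams.camera(n);cv2.imwrite(f"pics/g_{n}.png",im)
    print(n,[(np.round(d["centre"],1),round(d["conf"],2)) for d in nets.mark_of(n,"arbor_grip")],proj(n,p-[0,0,-.014],o))
    print("tip",proj(n,p-[0,0,.071],o),"top",proj(n,p+[0,0,.038],o))
a=cv2.imread("pics/g_wrist.png")[120:300,180:330];b=cv2.imread("pics/g_side.png")[80:230,230:380]
cv2.imwrite("pics/v4.png",np.hstack([cv2.resize(a,(450,540)),cv2.resize(b,(350,540)) if 0 else cv2.copyMakeBorder(cv2.resize(b,(350,350)),0,190,0,0,0)]))
```

```text
[ 0.60876767 -0.26107178  0.18970664] [-0.01842458  0.07179702 -2.7762786 ] [ 3.14090289e+00  8.95611704e-04 -1.11391526e+00]
wrist [(array([259.2, 230.3]), 0.69)] [253.54481367 231.04251889]
tip [253.7981268  197.40685149] top [253.42348467 247.15294135]
top [] [227.03799223 107.24373844]
tip [229.73734085 124.71060956] top [226.16291539 101.58131515]
side [(array([299.9, 125.1]), 0.65)] [296.38823278 125.07340801]
tip [293.98469412 160.19386293] top [297.10156468 114.65021775]
```

View pics/v4.png

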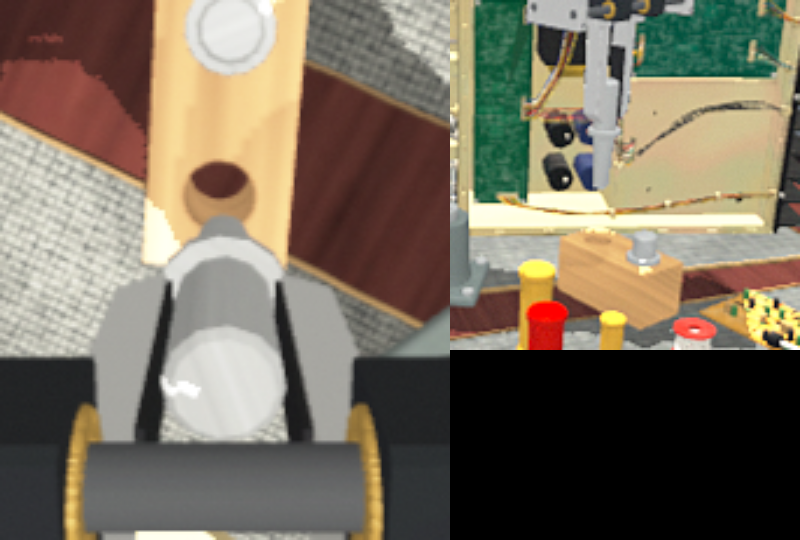

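The arbor is held upright and centred: its head top in the wrist view is at (254.7,247.3), against a predicted (253.4,247.2). Next I carry it over the bush.

Request:
move_arm(increments=[[-0.0119,0.0116,0,0],[-0.0238,0.0231,0,0],[-0.0238,0.0231,0,0],[-0.0238,0.0231,0,0],[-0.0238,0.0231,0,0],[-0.0119,0.0116,0,0],[0,0,0.01,0],[0,0,0,0],[0,0,0,0]])

```text
time_s: 9.3
ee_pos: [0.4533, -0.2056, 0.1802]
eef_rot: [3.141, 0.0, -1.114]
force: [0.6, 0.7, -3.2]
grip_width: 0.0237
grip_force: 30.0
```

Run:
```python
from h import *
o=telemetry.get_obs();p=np.array(o["ee_pos"]);print(p,o["force"],o["qpos"])
for n in("wrist","side"):
    im=cams.camera(n);cv2.imwrite(f"pics/b_{n}.png",im)
    print("tip",proj(n,p-[0,0,.0705],o),"rim",proj(n,[.4527,-.2056,.092],o))
a=cv2.imread("pics/b_wrist.png")[120:300,180:330];b=cv2.imread("pics/b_side.png")[90:240,150:300]
cv2.imwrite("pics/v5.png",np.hstack([cv2.resize(a,(450,540)),cv2.copyMakeBorder(cv2.resize(b,(350,350)),0,190,0,0,0)]))
```

```text
[ 0.45329664 -0.20558461  0.18015415] [ 0.56663413  0.66003321 -3.19597501] [-4.99396000e-01  2.07165475e-01  1.69811768e+00  1.83873949e-05
  1.23680698e+00  2.18525290e+00]
tip [253.82769932 197.5751213 ] rim [254.40201447 193.35032642]
tip [224.7492184  161.17778574] rim [224.57324185 168.0730788 ]
```

View pics/v5.png

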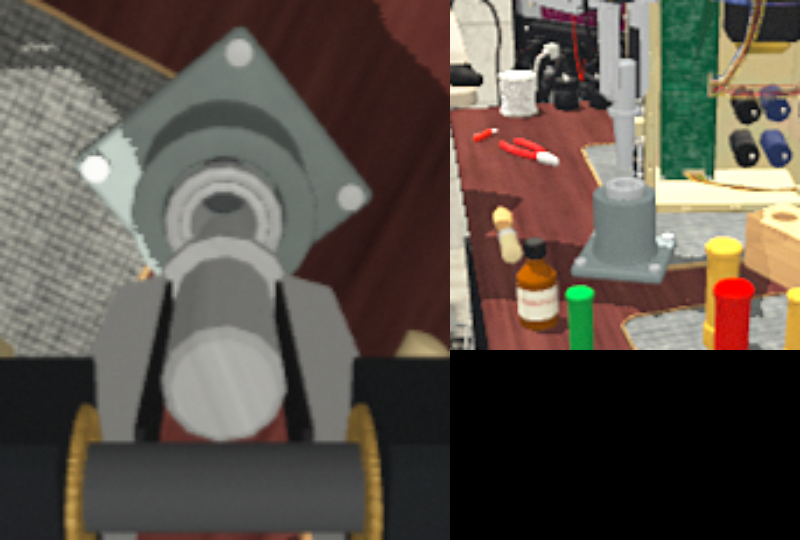

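Request:
move_arm(increments=[[-0.0008,0.0005,0.01,0],[0,0,0.015,0],[0,0,0.015,0],[0,0,0.01,0],[0,0,0.005,0],[0,0,0,0]])

```text
time_s: 10.15
ee_pos: [0.4521, -0.2049, 0.1253]
eef_rot: [3.141, 0.0, -1.114]
force: [0.2, -0.3, -2.0]
grip_width: 0.0234
grip_force: 30.0
```

Request:
move_arm(increments=[[0,0,0.004,0],[0,0,0.002,0],[0,0,0.001,0],[0,0,0,0]])

```text
time_s: 10.65
ee_pos: [0.4523, -0.2049, 0.1186]
eef_rot: [-3.141, -0.0, -1.114]
force: [2.9, 0.9, -2.3]
grip_width: 0.0234
grip_force: 30.0
```

Request:
move_arm(increments=[[0.0004,-0.0006,0.001,0],[0,0,0.001,0],[0,0,0.0005,0],[0,0,0,0]])

```text
time_s: 11.15
ee_pos: [0.4527, -0.2049, 0.1158]
eef_rot: [3.141, 0.0, -1.114]
force: [0.4, 0.7, -2.0]
grip_width: 0.0236
grip_force: 30.0
```

Request:
move_arm(increments=[[0,0,0.001,0],[0,0,0,0]])

```text
time_s: 11.4
ee_pos: [0.4528, -0.205, 0.1149]
eef_rot: [3.142, 0.0, -1.114]
force: [0.9, 1.5, -2.5]
grip_width: 0.0233
grip_force: 30.0
```

Close enough; the arbor will self-centre. I'll release it slightly open first, then lift off.

Request:
move_arm(increments=[[0,0,0.001,0],[0,0,0,0],[0,0,0,0],[0,0,0,0]], grip=0.6)

```text
time_s: 11.9
ee_pos: [0.4528, -0.2051, 0.114]
eef_rot: [-3.142, -0.0, -1.114]
force: [-1.2, 0.1, 0.6]
grip_width: 0.0563
grip_force: 0.0
```

Request:
move_arm(increments=[[0,0,-0.02,0],[0,0,-0.03,0],[0,0,-0.04,0],[0.025,0,-0.03,0],[0.05,0,0,0],[0.05,0,0,0],[0,0,0,0],[0,0,0,0]])

```text
time_s: 12.9
ee_pos: [0.5077, -0.3168, 0.2337]
eef_rot: [3.141, 0.001, -1.114]
force: [-0.4, -0.5, -0.1]
grip_width: 0.0566
grip_force: 0.0
```

Run:
```python
from h import *
o=telemetry.get_obs();p=np.array(o["ee_pos"]);print(o["time_s"],p,o["force"],o["eef_rot"])
for n in("wrist","top","side"):
    im=cams.camera(n);cv2.imwrite(f"pics/r_{n}.png",im)
    for q,z in(("arbor_grip",.13),("drift_center",.053)):
      for d in nets.mark_of(n,q): print(n,q,np.round(d["centre"],1),round(d["conf"],2),atz(n,d["centre"],z,o).round(4))
    print("exp head top",proj(n,[.4527,-.205,.154],o))
a=cv2.imread("pics/r_wrist.png");b=cv2.imread("pics/r_side.png")[100:250,150:300]
cv2.imwrite("pics/v6.png",np.hstack([a,cv2.copyMakeBorder(cv2.resize(b,(284,284)),0,100,0,0,0)]))
```

```text
12.9 [ 0.50769677 -0.31676483  0.23369884] [-0.41907682 -0.49965111 -0.11893785] [ 3.14135763e+00  6.22040865e-04 -1.11398081e+00]
wrist arbor_grip [254.6 290.6] 0.88 [ 0.4534 -0.2079  0.13  ]
wrist drift_center [368.8 166.4] 0.86 [ 0.3765 -0.3965  0.053 ]
wrist drift_center [289.  124.4] 0.84 [ 0.4973 -0.3978  0.053 ]
wrist drift_center [331.9  76.8] 0.74 [ 0.4764 -0.4718  0.053 ]
wrist drift_center [267.   71.7] 0.66 [ 0.5512 -0.4416  0.053 ]
exp head top [253.98135994 305.99773541]
top drift_center [343.8 200. ] 0.87 [ 0.4808 -0.4695  0.053 ]
top drift_center [305.1 259.5] 0.66 [ 0.3722 -0.3932  0.053 ]
top drift_center [328.8 164.4] 0.65 [ 0.5496 -0.4447  0.053 ]
top drift_center [304.1 192.6] 0.52 [ 0.4961 -0.396   0.053 ]
exp head top [195.14599384 209.15446659]
side arbor_grip [225.4 152.9] 0.85 [ 0.4553 -0.2044  0.13  ]
side drift_center [204.8 231.7] 0.86 [ 0.3641 -0.4253  0.053 ]
side drift_center [298.8 229.7] 0.81 [ 0.5408 -0.4632  0.053 ]
side drift_center [266.1 216.7] 0.8 [ 0.4962 -0.3972  0.053 ]
side drift_center [267.9 238.7] 0.7 [ 0.4723 -0.4795  0.053 ]
exp head top [224.28198837 143.37808355]
```

View pics/v6.png

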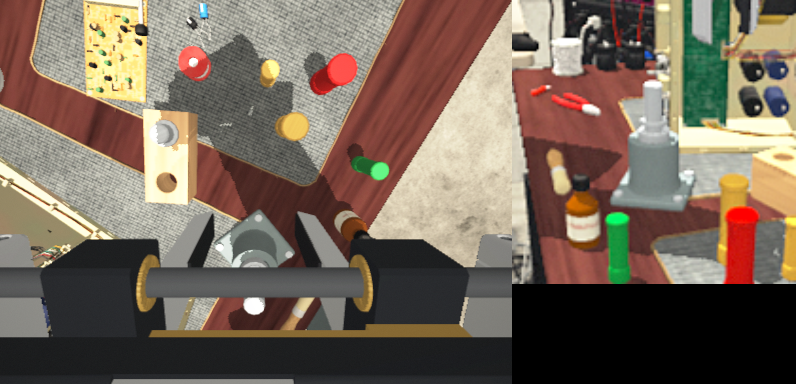

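The arbor stands upright in the bush, with its head top at (254,306) as predicted, and the stub and bystanders are untouched. Now I fetch the drift at (0.496, -0.397).

Request:
move_arm(increments=[[0.0167,0.0115,0,0],[0.0167,0.0115,0,0],[0.0167,0.0115,0.02,0],[0.0167,0.0115,0.02,0],[0,0,0.03,0],[0,0,0,0],[0,0,0,0]], grip=0.8)

```text
time_s: 14.22
ee_pos: [0.4963, -0.3979, 0.1645]
eef_rot: [-3.141, -0.001, -1.114]
force: [0.2, -0.2, 0.1]
grip_width: 0.0749
grip_force: 0.0
```

```bash
python3 look.py w7 | grep -E "^[0-9]|drift"
```

```text
14.225 [ 0.4963 -0.3979  0.1645] [-3.1414e+00 -5.0000e-04 -1.1138e+00] [-0.733  0.525  1.303 -0.     1.313  1.951]
drift_center [226.9 129.9] 0.95 [ 0.5491 -0.4413  0.053 ]
drift_center [348.7 232.1] 0.74 [ 0.3767 -0.3993  0.053 ]
drift_center [254.9 189.3] 0.68 [ 0.4948 -0.3971  0.053 ]
drift_center [301.8 137.4] 0.63 [ 0.4753 -0.469   0.053 ]
```

View pics/w7.png

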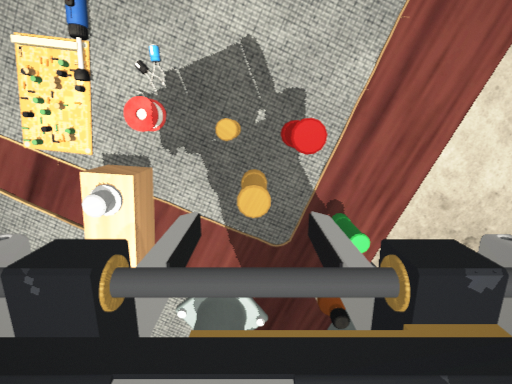

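The drift is centred between the fingers, with its top at (254,201). I'll descend and grip.

Request:
move_arm(increments=[[0,0,0.03,0],[0,0,0.035,0],[0,0,0.03,0],[0,0,0.015,0],[0,0,0.006,0],[0,0,0,0]])

```text
time_s: 15.32
ee_pos: [0.4964, -0.3977, 0.0486]
eef_rot: [-3.141, -0.001, -1.114]
force: [-1.1, 0.8, -0.1]
grip_width: 0.0755
grip_force: 0.0
```

Request:
move_arm(increments=[[0,0,0,0],[0,0,0,0],[0,0,0,0],[0,0,0,0],[0,0,0,0],[0,0,0,0],[0,0,0,0]], grip=0.1, force=55)

```text
time_s: 16.2
ee_pos: [0.4962, -0.3975, 0.048]
eef_rot: [-3.142, -0.0, -1.114]
force: [0.1, 0.3, 1.3]
grip_width: 0.0301
grip_force: 55.0
```

Request:
move_arm(increments=[[0,0,0,0],[0,0,-0.01,0],[0,0,-0.03,0],[0,0,-0.05,0],[0,0,-0.05,0],[0,0,-0.05,0],[0,0,0,0],[0,0,0,0]])

```text
time_s: 17.2
ee_pos: [0.4957, -0.3971, 0.2366]
eef_rot: [3.141, 0.002, -1.114]
force: [0.9, 1.1, -4.4]
grip_width: 0.0299
grip_force: 55.0
```

Request:
move_arm(increments=[[-0.016,-0.0038,0,0],[-0.032,-0.0077,0,0],[-0.032,-0.0077,0,0],[-0.032,-0.0077,0,0],[-0.032,-0.0077,0,0],[-0.032,-0.0077,0,0],[-0.016,-0.0038,0,0],[0,0,0,0],[0,0,0,0]])

```text
time_s: 18.32
ee_pos: [0.4529, -0.2056, 0.2376]
eef_rot: [3.141, 0.0, -1.114]
force: [0.2, -0.3, -4.4]
grip_width: 0.0301
grip_force: 55.0
```

Run:
```python
from h import *
o=telemetry.get_obs();p=np.array(o["ee_pos"]);print(o["time_s"],p,o["force"],o["grip_width"])
for n in("wrist","top","side"):
    im=cams.camera(n);cv2.imwrite(f"pics/d_{n}.png",im)
    for q in("arbor_grip","drift_center"):
      print(n,q,[(np.round(d["centre"],1),round(d["conf"],2)) for d in nets.mark_of(n,q)][:4])
    print("exp drift base",proj(n,p-[0,0,.045],o),"center",proj(n,p+[0,0,.005],o),"head top",proj(n,[.4527,-.205,.154],o))
a=cv2.imread("pics/d_wrist.png")[100:300,170:340];b=cv2.imread("pics/d_side.png")[60:240,150:300]
cv2.imwrite("pics/v8.png",np.hstack([cv2.resize(a,(400,470)),cv2.resize(b,(392,470))]))
```

```text
18.325 [ 0.45290829 -0.20556637  0.23757165] [ 0.22061968 -0.34016655 -4.37796613] 0.030055052274212186
wrist arbor_grip [(array([256.5, 188.4]), 0.88)]
wrist drift_center [(array([376.6,  72. ]), 0.76)]
exp drift base [253.75259641 205.19204095] center [253.57920437 226.04770248] head top [253.78129673 194.81163256]
top arbor_grip [(array([200.8, 211.5]), 0.47)]
top drift_center [(array([349. , 201.2]), 0.66), (array([328.4, 164. ]), 0.65), (array([304.9, 259.6]), 0.51)]
exp drift base [192.45339046 205.28376816] center [188.00878609 199.81542185] head top [195.14599384 209.15446659]
side arbor_grip [(array([222.6, 153.4]), 0.86)]
side drift_center [(array([266.9, 238.8]), 0.88), (array([298. , 231.7]), 0.71), (array([311. , 183.2]), 0.63), (array([207.2, 228. ]), 0.6)]
exp drift base [224.2702856  127.42264768] center [224.06588935 105.79464792] head top [224.28198837 143.37808355]
```

View pics/v8.png

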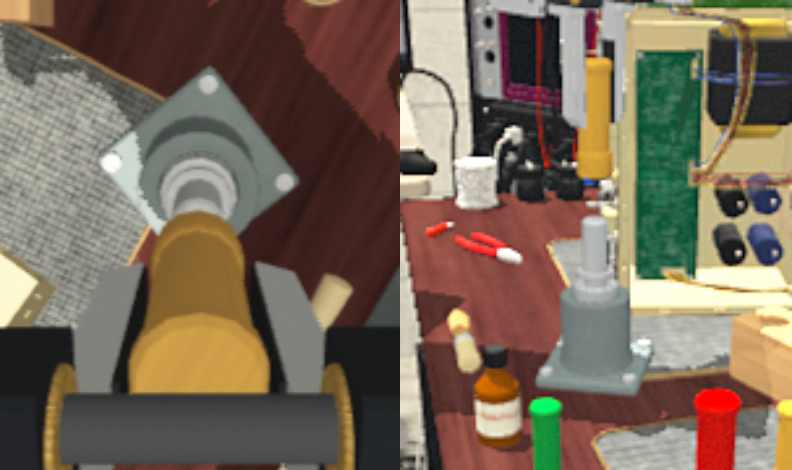

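The drift hangs upright over the arbor head, with side columns agreeing to about 1 px. Its weight reads -4.4 N as the baseline, so I approach gently.

Request:
move_arm(increments=[[0,0,0.012,0],[0,0,0.012,0],[0,0,0.006,0],[0,0,0.003,0],[0,0,0,0],[0,0,0,0]])

```text
time_s: 19.52
ee_pos: [0.4529, -0.2049, 0.2052]
eef_rot: [-3.141, -0.0, -1.114]
force: [-0.6, -0.5, -4.4]
grip_width: 0.0301
grip_force: 55.0
```

Request:
move_arm(increments=[[0,0,0.001,0],[0,0,0.001,0],[0,0,0,0],[0,0,0,0]])

```text
time_s: 20.02
ee_pos: [0.4528, -0.2048, 0.203]
eef_rot: [3.142, -0.0, -1.114]
force: [0.4, -0.4, -3.7]
grip_width: 0.03
grip_force: 55.0
```

Request:
move_arm(increments=[[0,0,0.001,0],[0,0,0.001,0],[0,0,0,0]])

```text
time_s: 20.4
ee_pos: [0.4527, -0.2048, 0.2008]
eef_rot: [3.141, 0.0, -1.114]
force: [1.3, -0.2, -4.6]
grip_width: 0.0301
grip_force: 55.0
```

Request:
move_arm(increments=[[0,0,0.0005,0],[0,0,0.0005,0],[0,0,0,0]])

```text
time_s: 20.78
ee_pos: [0.4528, -0.2048, 0.1999]
eef_rot: [3.142, 0.0, -1.114]
force: [-1.1, -0.4, -3.8]
grip_width: 0.0304
grip_force: 55.0
```

Request:
move_arm(increments=[[0,0,0.0005,0],[0,0,0.0005,0],[0,0,0,0]])

```text
time_s: 21.15
ee_pos: [0.4528, -0.2048, 0.1989]
eef_rot: [3.142, 0.0, -1.114]
force: [0.2, 0.1, -3.4]
grip_width: 0.0302
grip_force: 55.0
```

Request:
move_arm(increments=[[0,0,0.0005,0],[0,0,0.0005,0],[0,0,0,0]])

```text
time_s: 21.52
ee_pos: [0.4528, -0.2048, 0.1979]
eef_rot: [3.142, 0.0, -1.114]
force: [-1.1, -0.1, -4.1]
grip_width: 0.03
grip_force: 55.0
```

Request:
move_arm(increments=[[0,0,0.0005,0],[0,0,0.0005,0],[0,0,0,0]])

```text
time_s: 21.9
ee_pos: [0.4529, -0.2049, 0.1973]
eef_rot: [-3.141, -0.001, -1.114]
force: [0.1, 0.1, -0.2]
grip_width: 0.0302
grip_force: 55.0
```

Request:
move_arm(increments=[[0,0,0.0005,0],[0,0,0,0]])

```text
time_s: 22.15
ee_pos: [0.4531, -0.205, 0.197]
eef_rot: [-3.141, -0.001, -1.114]
force: [-0.1, 0.6, 5.7]
grip_width: 0.0298
grip_force: 55.0
```

Request:
move_arm(increments=[[0,0,0.0005,0],[0,0,0,0]])

```text
time_s: 22.4
ee_pos: [0.4531, -0.205, 0.1967]
eef_rot: [-3.141, -0.001, -1.114]
force: [0.3, 0.6, 7.3]
grip_width: 0.0302
grip_force: 55.0
```

Request:
move_arm(increments=[[0,0,0.0005,0],[0,0,0,0]])

```text
time_s: 22.65
ee_pos: [0.4531, -0.205, 0.1962]
eef_rot: [-3.141, -0.001, -1.114]
force: [-0.8, 0.5, 7.4]
grip_width: 0.0299
grip_force: 55.0
```

Request:
move_arm(increments=[[0,0,0.0006,0],[0,0,0.0006,0],[0,0,0,0]])

```text
time_s: 23.02
ee_pos: [0.4532, -0.205, 0.195]
eef_rot: [-3.141, -0.001, -1.114]
force: [-0.9, 0.4, 6.4]
grip_width: 0.0299
grip_force: 55.0
```

Request:
move_arm(increments=[[0,0,0.0006,0],[0,0,0.0006,0],[0,0,0,0]])

```text
time_s: 23.4
ee_pos: [0.4531, -0.205, 0.1938]
eef_rot: [-3.141, -0.001, -1.114]
force: [0.1, 0.2, 6.9]
grip_width: 0.03
grip_force: 55.0
```

Request:
move_arm(increments=[[0,0,0.0006,0],[0,0,0.0006,0],[0,0,0,0]])

```text
time_s: 23.78
ee_pos: [0.4532, -0.205, 0.1926]
eef_rot: [-3.141, -0.001, -1.114]
force: [-0.7, 0.0, 6.5]
grip_width: 0.0304
grip_force: 55.0
```

Request:
move_arm(increments=[[0,0,0.0006,0],[0,0,0.0006,0],[0,0,0,0]])

```text
time_s: 24.15
ee_pos: [0.4532, -0.205, 0.1914]
eef_rot: [-3.141, -0.001, -1.114]
force: [-1.3, -0.5, 6.8]
grip_width: 0.0303
grip_force: 55.0
```

Request:
move_arm(increments=[[0,0,0.0005,0],[0,0,0.0005,0],[0,0,0.0005,0],[0,0,0,0]])

```text
time_s: 24.65
ee_pos: [0.4532, -0.205, 0.1899]
eef_rot: [-3.141, -0.001, -1.114]
force: [-0.4, -0.9, 7.3]
grip_width: 0.03
grip_force: 55.0
```

Request:
move_arm(increments=[[0,0,0.0005,0],[0,0,0.0005,0],[0,0,0.0005,0],[0,0,0,0]])

```text
time_s: 25.15
ee_pos: [0.4532, -0.205, 0.1884]
eef_rot: [-3.141, -0.001, -1.114]
force: [-0.6, -0.1, 6.3]
grip_width: 0.0302
grip_force: 55.0
```

Request:
move_arm(increments=[[0,0,0.0005,0],[0,0,0.0005,0],[0,0,0.0005,0],[0,0,0,0]])

```text
time_s: 25.65
ee_pos: [0.4532, -0.205, 0.1869]
eef_rot: [-3.141, -0.001, -1.114]
force: [0.1, 0.4, 7.0]
grip_width: 0.03
grip_force: 55.0
```

Request:
move_arm(increments=[[0,0,0.0005,0],[0,0,0.0005,0],[0,0,0.0005,0],[0,0,0,0]])

```text
time_s: 26.15
ee_pos: [0.4535, -0.2053, 0.1862]
eef_rot: [-3.14, -0.003, -1.114]
force: [-1.7, -0.8, 13.5]
grip_width: 0.03
grip_force: 55.0
```

The arbor has come up solid: force is rising and travel has stopped. One small extra push, then I lift.

Request:
move_arm(increments=[[0,0,0.0005,0],[0,0,0,0]])

```text
time_s: 26.4
ee_pos: [0.4537, -0.2054, 0.1861]
eef_rot: [-3.139, -0.004, -1.114]
force: [-1.5, -0.6, 16.9]
grip_width: 0.0304
grip_force: 55.0
```

Request:
move_arm(increments=[[0,0,0.0005,0],[0,0,0,0]])

```text
time_s: 26.65
ee_pos: [0.4539, -0.2055, 0.1861]
eef_rot: [-3.139, -0.004, -1.114]
force: [-1.5, 0.4, 19.2]
grip_width: 0.0301
grip_force: 55.0
```

Request:
move_arm(increments=[[0,0,-0.002,0],[0,0,-0.004,0],[0,0,-0.004,0],[0,0,0,0],[0,0,0,0],[0,0,0,0]])

```text
time_s: 27.4
ee_pos: [0.4527, -0.2048, 0.1934]
eef_rot: [3.141, 0.0, -1.114]
force: [0.8, -0.3, -3.7]
grip_width: 0.03
grip_force: 55.0
```

Request:
move_arm(increments=[[0,0,0.003,0],[0,0,0.002,0],[0,0,0.001,0],[0,0,0.001,0],[0,0,0.0005,0],[0,0,0.0005,0],[0,0,0.0005,0],[0,0,0,0]])

```text
time_s: 28.4
ee_pos: [0.4533, -0.2051, 0.1863]
eef_rot: [-3.14, -0.002, -1.114]
force: [0.6, 0.5, 7.7]
grip_width: 0.0302
grip_force: 55.0
```

Request:
move_arm(increments=[[0,0,0.0005,0],[0,0,0.0005,0],[0,0,0.0003,0],[0,0,0,0]])

```text
time_s: 28.9
ee_pos: [0.4538, -0.2055, 0.1861]
eef_rot: [-3.139, -0.004, -1.114]
force: [-2.3, -0.4, 16.1]
grip_width: 0.0299
grip_force: 55.0
```

The second tap held solid at about 20 N with no travel. I lift off and carry the drift back to its own clear place on the mat.

Request:
move_arm(increments=[[0,0,-0.005,0],[0,0,-0.02,0],[0,0,-0.03,0],[0.016,0.0038,0,0],[0.032,0.0077,0,0],[0.032,0.0077,0,0],[0.032,0.0077,0,0],[0.032,0.0077,0,0],[0.032,0.0077,0,0],[0.016,0.0038,0,0],[0,0,0,0],[0,0,0,0]])

```text
time_s: 30.4
ee_pos: [0.4959, -0.3972, 0.2377]
eef_rot: [3.141, 0.001, -1.114]
force: [0.9, 0.0, -3.4]
grip_width: 0.0302
grip_force: 55.0
```

Run:
```python
from h import *
o=telemetry.get_obs();p=np.array(o["ee_pos"]);print(o["time_s"],p,o["force"],o["eef_rot"])
for n in("top","side"):
    im=cams.camera(n);cv2.imwrite(f"pics/f_{n}.png",im)
    for q,z in(("arbor_grip",.117),("drift_center",p[2]+.005)): print(n,q,[(np.round(d["centre"],1),round(d["conf"],2),atz(n,d["centre"],z).round(4)) for d in nets.mark_of(n,q)][:4])
print(proj("side",p+[0,0,.005]),proj("side",p-[0,0,.045]))
b=cv2.imread("pics/f_side.png")[80:280,150:370]
cv2.imwrite("pics/v9.png",cv2.resize(b,(660,600)))
```

```text
30.4 [ 0.49586361 -0.397178    0.23772063] [ 0.90069461  0.00813535 -3.44559125] [ 3.14110755e+00  1.39690631e-03 -1.11383495e+00]
top arbor_grip []
top drift_center []
side arbor_grip [(array([224.4, 157.5]), 0.63, array([ 0.4538, -0.1999,  0.117 ]))]
side drift_center [(array([209.1, 232.1]), 0.88, array([ 0.3168, -0.7462,  0.2427])), (array([271.8, 236.8]), 0.75, array([ 0.3709, -0.769 ,  0.2427])), (array([269. , 127.3]), 0.63, array([ 0.4926, -0.4037,  0.2427])), (array([298.7, 230.4]), 0.61, array([ 0.3995, -0.7644,  0.2427]))]
[269.52658437 126.29187453] [268.51272736 151.9674356 ]
```

View pics/v9.png

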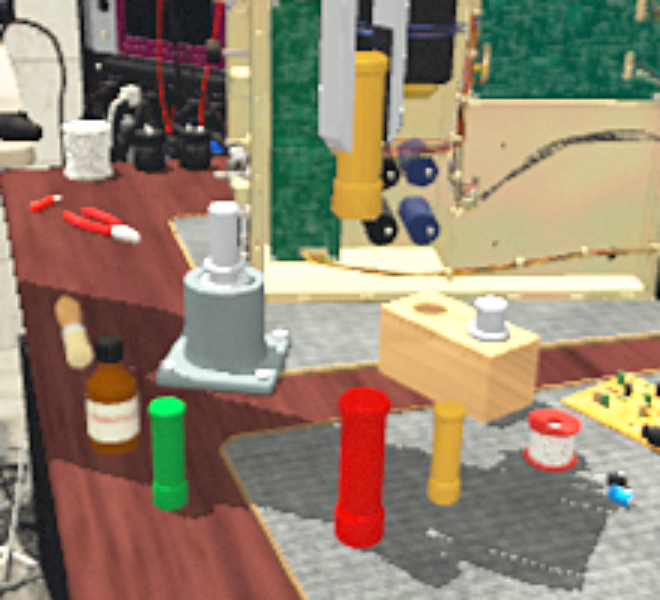

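The arbor is seated upright, and the drift is in hand with its base at crop (357,212). I'll lower it onto its old spot.

Request:
move_arm(increments=[[0,0,0.03,0],[0,0,0.04,0],[0,0,0.04,0],[0,0,0.04,0],[0,0,0.02,0],[0,0,0.01,0],[0,0,0.004,0],[0,0,0,0],[0,0,0,0]])

```text
time_s: 31.82
ee_pos: [0.4965, -0.3977, 0.0558]
eef_rot: [-3.141, -0.001, -1.114]
force: [-0.1, 0.5, -3.9]
grip_width: 0.0303
grip_force: 55.0
```

Request:
move_arm(increments=[[0,0,0.001,0],[0,0,0.001,0],[0,0,0,0]])

```text
time_s: 32.2
ee_pos: [0.4961, -0.3974, 0.0528]
eef_rot: [3.142, 0.0, -1.114]
force: [0.5, 0.2, -3.7]
grip_width: 0.0303
grip_force: 55.0
```

Request:
move_arm(increments=[[0,0,0.001,0],[0,0,0.001,0],[0,0,0.0005,0],[0,0,0,0]])

```text
time_s: 32.7
ee_pos: [0.4961, -0.3974, 0.0503]
eef_rot: [3.142, 0.0, -1.114]
force: [-0.0, -0.0, -3.9]
grip_width: 0.0302
grip_force: 55.0
```

Request:
move_arm(increments=[[0,0,0.001,0],[0,0,0.001,0],[0,0,0,0]])

```text
time_s: 33.08
ee_pos: [0.4961, -0.3974, 0.0482]
eef_rot: [3.142, 0.0, -1.114]
force: [-0.4, -0.4, -4.0]
grip_width: 0.0301
grip_force: 55.0
```

Request:
move_arm(increments=[[0,0,0.0005,0],[0,0,0.0005,0],[0,0,0,0]])

```text
time_s: 33.45
ee_pos: [0.4964, -0.3977, 0.048]
eef_rot: [-3.141, -0.001, -1.114]
force: [-0.7, 0.6, 3.7]
grip_width: 0.0299
grip_force: 55.0
```

Request:
move_arm(increments=[[0,0,-0.0004,0],[0,0,0,0],[0,0,0,0],[0,0,0,0],[0,0,0,0]], grip=0.65)

```text
time_s: 34.08
ee_pos: [0.4961, -0.3974, 0.0477]
eef_rot: [-3.142, 0.0, -1.114]
force: [-0.1, 0.1, 0.5]
grip_width: 0.0612
grip_force: 0.0
```

Request:
move_arm(increments=[[0,0,-0.01,0],[0,0,-0.02,0],[0,0,-0.04,0],[0,0,-0.06,0],[0,0,-0.05,0],[0.03,0,0,0],[0.03,0,0,0],[0,0,0,0],[0,0,0,0]])

```text
time_s: 35.2
ee_pos: [0.5225, -0.4508, 0.2286]
eef_rot: [-3.141, -0.0, -1.114]
force: [0.1, -0.9, 0.5]
grip_width: 0.0608
grip_force: 0.0
```

Run:
```python
from h import *
o=telemetry.get_obs();p=np.array(o["ee_pos"]);print(o["time_s"],p,o["force"])
ims=[]
for n in("top","side","wrist"):
    im=cams.camera(n)
    for q,z in(("arbor_grip",.117),("drift_center",.053)): print(n,q,[(np.round(d["centre"],1),round(d["conf"],2),atz(n,d["centre"],z,o).round(4)) for d in nets.mark_of(n,q)][:5])
    ims.append(im)
b=ims[1][110:270,170:350]; w=ims[2][100:340,130:400]
cv2.imwrite("pics/v10.png",np.hstack([cv2.resize(b,(440,391)),cv2.resize(w,(350,391)) ]))
```

```text
35.2 [ 0.52246248 -0.45080162  0.22858704] [ 0.12431336 -0.89778775  0.46706375]
top arbor_grip []
top drift_center []
side arbor_grip [(array([225.7, 155.6]), 0.63, array([ 0.4599, -0.1872,  0.117 ])), (array([334.9, 233.2]), 0.58, array([ 0.5447, -0.589 ,  0.117 ]))]
side drift_center [(array([266.6, 236.3]), 0.96, array([ 0.4726, -0.4708,  0.053 ])), (array([299.7, 229.6]), 0.81, array([ 0.5427, -0.4633,  0.053 ])), (array([266.8, 216.2]), 0.61, array([ 0.4982, -0.3955,  0.053 ])), (array([206.4, 230.9]), 0.61, array([ 0.3676, -0.4231,  0.053 ]))]
wrist arbor_grip []
wrist drift_center [(array([232., 172.]), 0.75, array([ 0.5518, -0.4444,  0.053 ])), (array([255. , 220.4]), 0.73, array([ 0.4948, -0.3973,  0.053 ])), (array([292.3, 181.5]), 0.61, array([ 0.4744, -0.4683,  0.053 ]))]
```

View pics/v10.png

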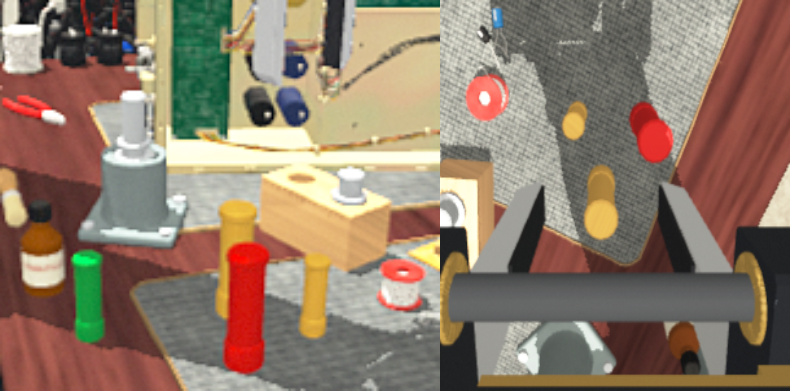

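The drift stands upright on the mat (side crop (237,260)). The arbor is upright and seated in the socket, and the bystanders are in place.

```bash
python3 -c "
from station import hand_in
print(hand_in())"
```

```text
the job is handed in; nothing more can be done
None
```

I set the arbor in the bush, tapped it down until it came up solid on the stop, and confirmed it with a second tap at about 20 N. The drift stands upright on the mat in its old spot, clear of the socket. I handed the job in at about 35 s; no verdict came back.

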